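# Index the welding positioner to its next hole

## Task

The rotary welding positioner is locked by a spring plunger with a dished black head. Press the plunger down with the fingertips to free the table and push it round anticlockwise (seen from above) to the very next hole of the index plate, not beyond it, where the plunger must spring fully up and lock again. Nothing is to be picked up: leave the steel ring lying in its place on the table, leave the other things on the bench alone, and finish clear of everything.

Things in the scene. Friction and masses are not known exactly. Their poses are not given: they have to be found in the camera images.
- pivot (a point): centre of the top face of the round steel table (240 mm across, top 105 mm above the bench) of the blue-footed positioner: a point on its vertical turning axis. The positioner is fixed to the bench. From the round table a flat arm reaches out to the plunger.
- faceplate (a joint): turn angle of the table with its arm, rad, positive anticlockwise seen from above. About 0 now, in the present hole (about 0.018 of play either way); 0.5236 (30 degrees) in the next hole anticlockwise. Further holes, not wanted, lie at -0.5236 and 1.0472. Turning takes 2 to 3 N at the plunger.
- plunger (a joint): how far the plunger is pressed down, m: 0 fully up (locked when in a hole), stop at 0.016. Its spring takes about 6 N to start, 10 N fully down. From 0.013 on the table is free to turn. Once the table is 0.16 rad out of a hole, the plate keeps the plunger down (about 0.012) even when let go; over the next hole it springs up by itself and locks, if nothing holds it down.
- dish (a point): centre of the flat floor of the dished black head on the plunger; moves with it (138 mm above the bench when up). The round dish is 90 mm outside, 76 mm inside; its upright rim stands 12 mm above the floor, so fingertips in the dish can also push it sideways. It sits at the end of the table's arm, 190 mm from the turning axis.
- present_hole (a point): centre of the 31 mm round hole in which the plunger stands now, at the upper face (72 mm above the bench) of the fixed curved aluminium index plate. The plate, 75 mm wide and 12 mm thick, has four such holes joined by a curved slot of radius 190 mm about the turning axis, under the plunger's path.
- next_hole (a point): centre of the next hole anticlockwise in the index plate, at its upper face; the plunger must end straight above it.
- work (a point): centre of the loose steel ring lying on the middle of the table, between three low blocks: 100 mm outside, 80 mm inside, 42 mm tall (its top 147 mm above the bench). It rides round with the table.
- hammer: loose hammer lying beside the positioner, handle to its -x; leave alone
- wrench: loose wrench lying on the other side; leave alone
- brush: loose brush, lying on the bench; leave alone
- tube_a: loose upright steel tube offcut, 60 mm wide, 50 mm tall; leave alone
- can: loose upright metal can, 60 mm wide, 120 mm tall; leave alone
- bar: loose steel bar 110 x 30 x 25 mm on the bench; leave alone
Mind the look-alikes: they are no part of the job. What is shaped like the part that bears work but red is not meant.

How it is judged:
By the outcome, as a careful person would: the job done as asked, in the order asked, and still so for the second after the job is handed in, with the robot touching nothing.
It also fails if it takes over 58 s, if anything falls off the work surface, if the arm or the gripper's body presses on something with over 40 N, if the wrist force passes 120 N, or if a joint passes its speed limit or range.

## Robot

A 6-joint arm with a two-finger parallel gripper is mounted at the origin on the work surface. World frame = base frame: x ahead of the robot, y to its left, z up, the work surface at z = 0. Lengths are in m, angles in degrees, forces in N, time in s.
With the tool pointing down it reaches from about 0.375 to 0.9 m from the base axis. Payload 3.1 kg.
Tool frame: the origin (TCP) lies on the front face of the gripper's body, between the roots of the fingers; the fingertips stand 70 mm ahead of it and the grasp point (between the pads) lies 51 mm ahead of it (bot.tip_extent is the distance from the TCP to the fingertips, in m); z points along the fingers, x is the direction in which the jaws open and shut, and the axes are right-handed (so a half turn about z gives the same grasp; the last joint's range is limited). The gripper opens to 87 mm and grips with 3 to 60 N. Pads are 19 mm wide; open, the fingers measure 117 mm over their backs; the gripper's body (75 mm by 190 mm) begins 51 mm behind the grasp point.
Start: joints at [-76.92, 30.224, 82.088, -0, 67.689, -10.227], TCP at [0.247, -0.574, 0.292] pointing down, gripper open.
Joint ranges: [-176.69, 176.69], [-43.24, 126.21], [12.49, 139.97], [-82, 262], [0, 151.66], [-163.58, 163.58]. Speed limits (degrees/s): [159.86, 159.86, 180, 180, 180, 180].

## Interface

Orientations are given as a 3x3 rotation matrix whose columns are the frame's x, y, z axes.
In Python, from rig import bot, viewer, ticket gives the robot as it stands. The module is installed in compiled form; this text tells all that it offers.
- The arm moves only by the tool arm_command, never from a script. Its argument "targets" is a list of rows, each an object with "rot": the turn, a rotation vector about the tool's x, y, z in degrees, a list of three; "offset": the shift along the tool's x, y, z in cm, a list of three; "gripper": the closure, from 0 (fully open) to 1 (shut). A call has 1 to 8 rows; each row is the pose to reach, as a shift and turn from the pose commanded when the call began, along the tool's axes at that moment; what a row does not reach only later rows make up. A row lasts 1/10 s, in which the tool goes at most 50 mm and 8.59 degrees, less where a joint would pass 70% of its speed; a pose out of reach is approached as far as the arm can. A call with a gripper value outside its range is refused whole. The fingers move at their own pace and stop on an object; the grip force is fixed at half the most. Time passes only in rows, so rows that repeat a pose let the fingers close. It gives the time, the measured TCP pose, the force and the opening at its end, in the units of the state.
- bot.read_state(): the state, without advancing time (a new reading comes with each control period).
- viewer.capture(name): name is "side" or "top"; returns a dict with "frame" (400x640x3 uint8, red, green, blue), "fx", "fy", "cx", "cy" (pixels), "D" ([k1, k2, p1, p2, k3] as OpenCV has them; the pictures are not rectified), "view" (4x4, takes a point from world to camera coordinates). Camera axes: x right, y down, z forward; pixel columns grow to the right and rows downward; lengths in m; the calibration is good to about 2 mm. A picture is of the moment at which its call begins. There is no depth.
- ticket.hand_in(): hands the job in, once; it reports no verdict.
The state is a dict: "time_s": time; "joint_positions": joint angles; "qvel": joint speeds; "tau": joint torques, N m; "position": TCP position; "tcp_rot": TCP orientation; "force": force on the tool from outside, world axes, zero at the start; "moment": the same for the moment, N m; "opening": opening from 0.0 (shut) to 1.0 (fully open).
Only numpy, scipy, OpenCV 4.12 (cv2) and the standard library are available. Lean on these libraries where they do the work, as an engineer would, in place of code of your own. Each camera call takes 0.05 s, during which the arm holds its last target. There are 200 camera calls.

## Working session

There is one attempt and no reset: what is moved stays moved. The work goes in short steps, Python scripts to look and compute and a tool call to move; the robot and the scene stay as the last step left them, time stands still between calls to the robot, and variables do not carry over. Pictures are saved under pics/ and viewed, about 8 in all and at most 12, crops included, and the job is handed in when it is done.

Besides the shell and the picture viewer there is one more tool, called after "Request:" as name(argument=value, ...), one argument or row to a line, values as JSON. arm_command: Moves the arm, as the interface text tells. Its arguments: {"type":"object","properties":{"targets":{"type":"array"}},"required":["targets"]}

```bash
mkdir -p pics; cat > h.py <<'E'
import numpy as np, cv2
from rig import bot, viewer, ticket
def cap(n):
    c=viewer.capture(n); K=np.array([[c['fx'],0,c['cx']],[0,c['fy'],c['cy']],[0,0,1.]])
    return c['frame'],K,np.array(c['D'],float),np.array(c['view'])
def ray(c,uv):
    _,K,D,V=c; p=cv2.undistortPoints(np.array([[uv]],float),K,D)[0,0]
    R,t=V[:3,:3],V[:3,3]; return -R.T@t, R.T@np.array([p[0],p[1],1])
def onz(c,uv,z):
    o,d=ray(c,uv); return o+d*(z-o[2])/d[2]
def proj(c,P):
    _,K,D,V=c; r,_=cv2.Rodrigues(V[:3,:3]); return cv2.projectPoints(np.array(P,float).reshape(-1,1,3),r,V[:3,3],K,D)[0][:,0]
def save(c,f,crop=None,s=1):
    im=c[0][:,:,::-1]
    if crop: im=im[crop[1]:crop[3],crop[0]:crop[2]]
    cv2.imwrite('pics/'+f,cv2.resize(im,None,fx=s,fy=s,interpolation=cv2.INTER_CUBIC))
E
python3 - <<'E'
from h import *
for n in('top','side'):
    c=cap(n); save(c,n+'1.png',s=1.25); o,d=ray(c,(320,200)); print(n,o,d,c[1][0,0],c[2])
s=bot.read_state(); print(s['time_s'],s['position'],s['tcp_rot'],s['force'],s['opening'])
E
```

```text
top [0.34560311 0.00724295 1.48841981] [ 1.61565218e-01 -2.47896356e-04 -9.86866557e-01] 486.42854628729305 [-0.13235665  0.          0.          0.          0.        ]
side [-0.05944252  0.68684998  1.14588971] [ 0.46465893 -0.48599429 -0.7404196 ] 451.65453828275946 [0.00973512 0.         0.         0.         0.        ]
0.1 [ 0.24721418 -0.57345244  0.29135727] [[ 3.95725006e-01 -9.18368938e-01 -4.62334560e-04]
 [-9.18366982e-01 -3.95725133e-01  1.92517188e-03]
 [-1.95097546e-03 -3.37245862e-04 -9.99998040e-01]] [-0.95359934 -0.18073297 -0.24042373] 0.9998469930528013
```

View pics/top1.png

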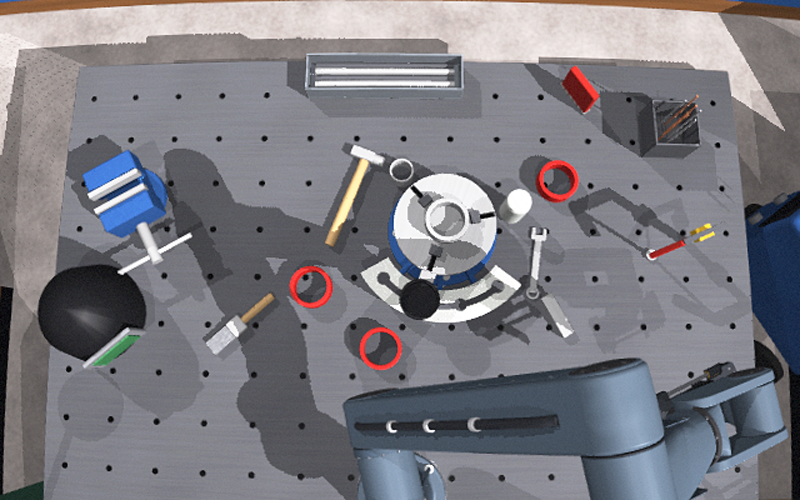

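View pics/side1.png

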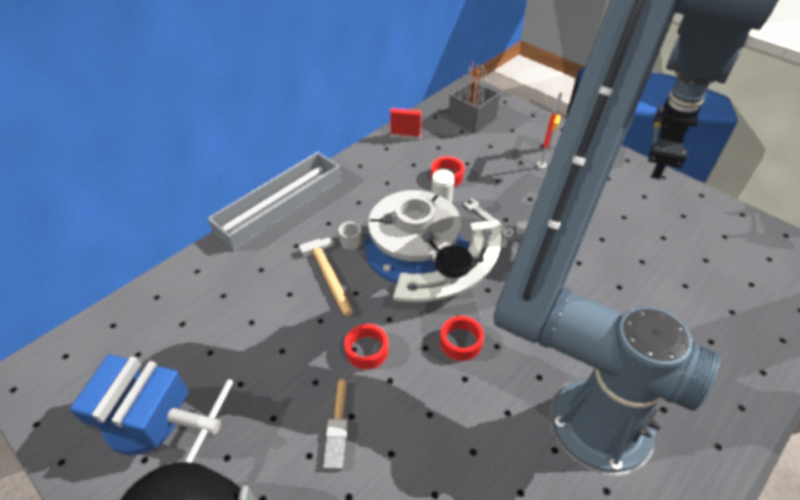

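The top view (800 px scale) shows the table at (445,218), the black dish at (420,300), and the index plate with holes near (385,280), (460,303) and (500,288). The next hole anticlockwise is at about (460,303), to the right of the dish.

Things that could be mistaken for the dish or work ring:
- Dish: the black welding helmet at (92,325) is not it.
- Work ring: the red rings at (310,287), (380,349) and (558,181) and the tube at (401,170) are not it.

I choose the dish at (420,300).

```bash
cat > meas.py <<'E'
from h import *
def blob(c,mask,uv0,r):
    m=np.zeros_like(mask); cv2.circle(m,tuple(int(v) for v in uv0),r,255,-1); m=cv2.bitwise_and(mask,m)
    m=cv2.morphologyEx(m,cv2.MORPH_OPEN,np.ones((3,3),np.uint8))
    cs,_=cv2.findContours(m,cv2.RETR_EXTERNAL,cv2.CHAIN_APPROX_NONE); return max(cs,key=cv2.contourArea)
def circ(c,cnt,z):
    P=np.array([onz(c,p,z)[:2] for p in cnt[:,0]]); 
    (x,y),r=cv2.minEnclosingCircle(P.astype(np.float32)); A=np.c_[2*P,np.ones(len(P))]
    s=np.linalg.lstsq(A,(P**2).sum(1),rcond=None)[0]; return s[:2],np.sqrt(s[2]+s[:2]@s[:2]),(x,y,r)
E
python3 - <<'E'
from meas import *
t=cap('top'); s=cap('side')
for n,c,d in(('top',t,(336,240)),('side',s,(363,209))):
    hsv=cv2.cvtColor(c[0],cv2.COLOR_RGB2HSV); blk=((hsv[:,:,2]<60)*255).astype(np.uint8)
    cn=blob(c,blk,d,26); print(n,'dish',cv2.boundingRect(cn),circ(c,cn,.150))
c=t
for n,uv in(('L',(308,224)),('N',(368,242)),('R',(400,230))):print(n,onz(c,uv,.072))
print('table',onz(c,(356,174.5),.105),onz(s,(332,180),.105))
save(t,'top2.png',(280,120,440,270),5); save(s,'side2.png',(280,140,420,250),5)
E
```

```text
top dish (320, 223, 32, 33) (array([ 0.45645206, -0.03570154]), np.float64(0.042933375028798335), (0.4566217064857483, -0.03477425128221512, 0.045230429619550705))
side dish (348, 196, 30, 26) (array([ 0.45237947, -0.02883147]), np.float64(0.044861694305663065), (0.45268428325653076, -0.029037315398454666, 0.050450265407562256))
L [0.50602467 0.04151295 0.072     ]
N [ 0.45443531 -0.13395975  0.072     ]
R [ 0.49007015 -0.22837314  0.072     ]
table [ 0.64805275 -0.09732865  0.105     ] [ 0.625858  -0.0864931  0.105    ]
```

View pics/top2.png

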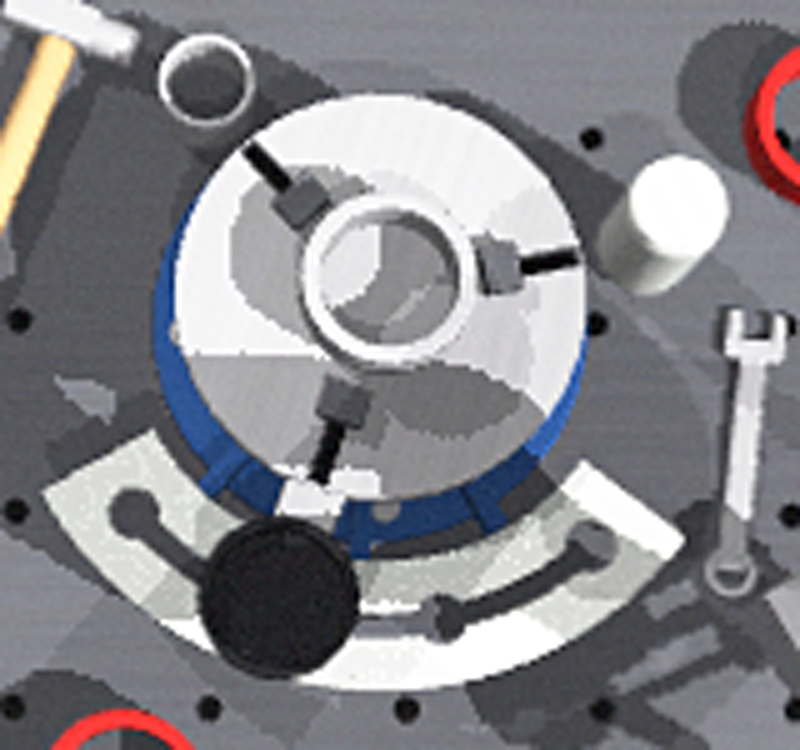

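View pics/side2.png

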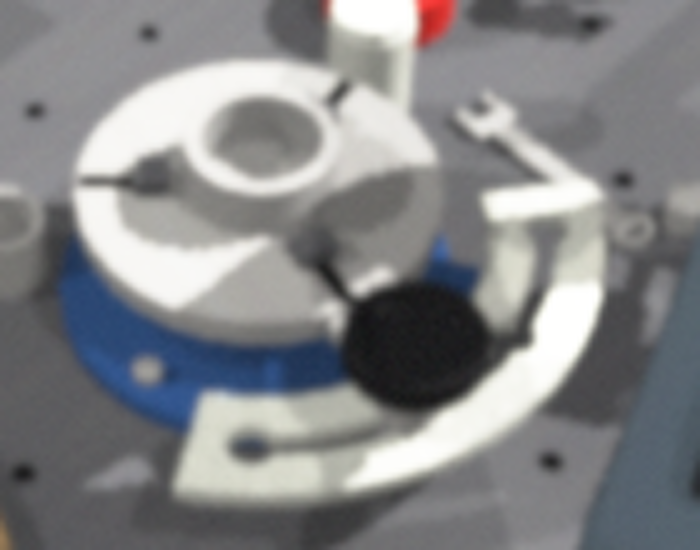

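The crop shows the dish at about (336,239) in 640 px coordinates, with its arm leading to the table. Plate holes are at (306.8,222.4), (368.4,243.2) and (398.4,229). The table's edges run from x = 314.6 to 397.4 and y = 139 to 220.

```bash
python3 - <<'E'
from meas import *
from scipy.optimize import least_squares
t=cap('top'); s=cap('side')
print('table',[onz(t,p,.105) for p in((314.6,179.4),(397.4,179.4),(356,139),(356,220.2))])
H={-30:(306.8,222.4),30:(368.4,243.2),60:(398.4,229)}
P=np.array([onz(t,u,.072)[:2] for u in H.values()]+[onz(t,(335.8,239.4),.150)[:2]]); a=np.radians([*H,0])
f=lambda q:(q[:2]+.19*np.c_[np.cos(a+q[2]),np.sin(a+q[2])]-P).ravel()
r=least_squares(f,[.64,-.09,np.radians(-195)+2*np.pi]); print(P,r.x,np.degrees(r.x[2]),f(r.x).reshape(-1,2))
# side view check
sb=[onz(s,u,z)[:2] for u,z in(((363,208.6),.150),((329.6,228.8),.072))]; print('side dish, L hole',sb)
# table in side: extents crop 73..440, 58..345 /5
print('side table',[onz(s,u,.105) for u in((294.6,180),(368,180))])
# triangulate dish rim
o1,d1=ray(t,(335.8,239.4));o2,d2=ray(s,(363.2,208.8));A=np.c_[d1,-d2];k=np.linalg.lstsq(A,o2-o1,rcond=None)[0];print(o1+d1*k[0],o2+d2*k[1])
q=r.x
for d in(0,30): 
  p=q[:2]+.19*np.array([np.cos(q[2]+np.radians(d)),np.sin(q[2]+np.radians(d))]); print(d,p)
E
```

```text
table [array([0.63256744, 0.02300241, 0.105     ]), array([ 0.63454142, -0.21809734,  0.105     ]), array([ 0.75526719, -0.09804225,  0.105     ]), array([ 0.51420975, -0.09666191,  0.105     ])]
[[ 0.51071168  0.04508023]
 [ 0.4509393  -0.13510584]
 [ 0.49299374 -0.22369626]
 [ 0.45508591 -0.037398  ]] [ 0.63605498 -0.09779386  2.81674653] 161.3876883438388 [[-0.00027533 -0.00032599]
 [-0.00114391 -0.00020289]
 [ 0.00051314  0.00028378]
 [ 0.0009061   0.0002451 ]]
side dish, L hole [array([ 0.45079626, -0.02867392]), array([0.51187964, 0.04754273])]
side table [array([ 0.71395103, -0.0032084 ,  0.105     ]), array([ 0.54122944, -0.16648095,  0.105     ])]
[ 0.45613206 -0.03782456  0.13721084] [ 0.45640461 -0.0376536   0.13722744]
0 [ 0.45599201 -0.0371529 ]
30 [ 0.44979539 -0.13530873]
```

The fit agrees to about 1 mm: pivot (0.636,-0.098), dish (0.456,-0.037), next hole (0.450,-0.135). Two-view triangulation puts the dish at z = 0.137, against 0.138 expected. I'll move above the dish with the gripper shut, offset slightly towards the pushing side.

Request:
arm_command(
  targets=[
    {"rot":[0,0,27],"offset":[-40.1,-39.6,0],"gripper":1},
    {"rot":[0,0,27],"offset":[-40.1,-39.6,0],"gripper":1},
    {"rot":[0,0,27],"offset":[-40.1,-39.6,0],"gripper":1},
    {"rot":[0,0,27],"offset":[-40.1,-39.6,0],"gripper":1},
    {"rot":[0,0,27],"offset":[-40.1,-39.6,0],"gripper":1},
    {"rot":[0,0,27],"offset":[-40.1,-39.6,0],"gripper":1},
    {"rot":[0,0,27],"offset":[-40.1,-39.6,0],"gripper":1},
    {"rot":[0,0,27],"offset":[-40.1,-39.6,0],"gripper":1},
  ],
)

```text
time_s: 1.1
position: [0.3932, -0.1996, 0.2925]
tcp_rot: [[-0.065, -0.998, 0.001], [-0.998, 0.065, -0.0], [0.0, -0.001, -1.0]]
force: [1.2, -1.0, 0.7]
opening: 0.356
```

```bash
cat > to.py <<'E'
import sys; from h import *
def rel(w):
    s=bot.read_state(); R=np.array(s['tcp_rot']); return (100*R.T@(np.array(w)-s['position'])).round(2)
if __name__=='__main__':
    s=bot.read_state(); R=np.array(s['tcp_rot']); print(s['time_s'],np.round(s['position'],4),R.round(3).tolist(),np.round(s['force'],1),s['opening'],'yaw',np.degrees(np.arctan2(R[1,0],R[0,0])))
    a=[float(v) for v in sys.argv[1:]]
    for i in range(0,len(a),3): print(a[i:i+3],rel(a[i:i+3]))
E
python3 to.py .452 -.0485 .235
```

```text
1.1 [ 0.3932 -0.1996  0.2925] [[-0.065, -0.998, 0.001], [-0.998, 0.065, -0.0], [0.0, -0.001, -1.0]] [ 1.2 -1.   0.7] 0.35554254527210327 yaw -93.7330420520914
[0.452, -0.0485, 0.235] [-15.46  -4.88   5.75]
```

Request:
arm_command(
  targets=[
    {"rot":[0,0,0],"offset":[-15.0,-4.8,0],"gripper":1},
    {"rot":[0,0,0],"offset":[-15.0,-4.8,0],"gripper":1},
    {"rot":[0,0,0],"offset":[-15.0,-4.8,0],"gripper":1},
    {"rot":[0,0,0],"offset":[-15.0,-4.8,0],"gripper":1},
    {"rot":[0,0,0],"offset":[-15.0,-4.8,3.0],"gripper":1},
    {"rot":[0,0,0],"offset":[-15.0,-4.8,5.5],"gripper":1},
    {"rot":[0,0,0],"offset":[-15.0,-4.8,5.5],"gripper":1},
    {"rot":[0,0,0],"offset":[-15.0,-4.8,5.5],"gripper":1},
  ],
)

```text
time_s: 1.9
position: [0.4504, -0.0554, 0.2373]
tcp_rot: [[-0.065, -0.998, -0.001], [-0.998, 0.065, 0.0], [-0.0, 0.001, -1.0]]
force: [-0.0, 0.9, -0.3]
opening: 0.002
```

```bash
python3 - <<'E'
from h import *
t=cap('top'); s=cap('side')
a=t[0][160:280,260:420,::-1];b=s[0][130:250,290:450,::-1]
cv2.imwrite('pics/c3.png',cv2.resize(np.hstack([a,b]),None,fx=2.5,fy=2.5,interpolation=cv2.INTER_CUBIC))
E
python3 to.py .452 -.0485 .222 .452 -.0485 .208
```

```text
2.0 [ 0.4511 -0.0556  0.2383] [[-0.065, -0.998, 0.002], [-0.998, 0.065, -0.001], [0.001, -0.002, -1.0]] [ 0.1 -0.  -0.5] 0.004098077465272957 yaw -93.74089297399267
[0.452, -0.0485, 0.222] [-0.72 -0.04  1.63]
[0.452, -0.0485, 0.208] [-0.72 -0.04  3.03]
```

View pics/c3.png

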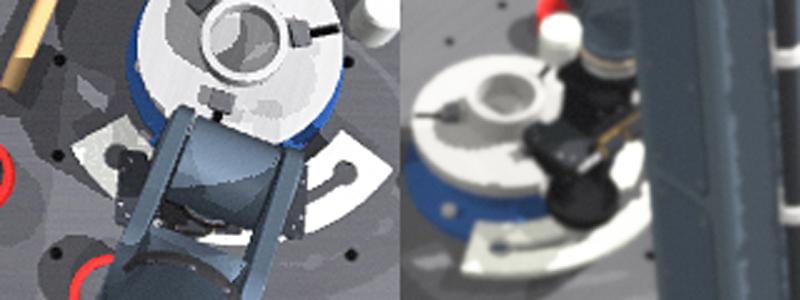

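The arm hides the fingertips from above. In the side view the gripper is over the dish. Next I move 7 mm back towards the dish centre and descend slowly to find the floor.

Request:
arm_command(
  targets=[
    {"rot":[0,0,0],"offset":[-0.7,0,0],"gripper":1},
    {"rot":[0,0,0],"offset":[-0.7,0,1.0],"gripper":1},
    {"rot":[0,0,0],"offset":[-0.7,0,2.0],"gripper":1},
    {"rot":[0,0,0],"offset":[-0.7,0,2.5],"gripper":1},
    {"rot":[0,0,0],"offset":[-0.7,0,2.7],"gripper":1},
    {"rot":[0,0,0],"offset":[-0.7,0,2.7],"gripper":1},
  ],
)

```text
time_s: 2.6
position: [0.4506, -0.0477, 0.2097]
tcp_rot: [[-0.064, -0.998, -0.001], [-0.998, 0.064, 0.0], [-0.0, 0.001, -1.0]]
force: [0.1, -0.5, -0.1]
opening: 0.005
```

Request:
arm_command(
  targets=[
    {"rot":[0,0,0],"offset":[0,0,0.2],"gripper":1},
    {"rot":[0,0,0],"offset":[0,0,0.4],"gripper":1},
    {"rot":[0,0,0],"offset":[0,0,0.4],"gripper":1},
  ],
)

```text
time_s: 2.9
position: [0.4511, -0.0479, 0.2067]
tcp_rot: [[-0.064, -0.998, 0.001], [-0.998, 0.064, -0.0], [0.0, -0.001, -1.0]]
force: [-0.2, -0.1, 6.4]
opening: 0.009
```

The floor contact is confirmed at TCP z of about 0.208 with 6.4 N. I'll press about 13 mm more.

Request:
arm_command(
  targets=[
    {"rot":[0,0,0],"offset":[0,0,0.5],"gripper":1},
    {"rot":[0,0,0],"offset":[0,0,1.0],"gripper":1},
    {"rot":[0,0,0],"offset":[0,0,1.3],"gripper":1},
    {"rot":[0,0,0],"offset":[0,0,1.3],"gripper":1},
  ],
)

```text
time_s: 3.3
position: [0.4511, -0.0479, 0.194]
tcp_rot: [[-0.064, -0.998, 0.001], [-0.998, 0.064, -0.0], [0.0, -0.001, -1.0]]
force: [-1.6, 0.0, 9.3]
opening: 0.007
```

```bash
python3 to.py; python3 - <<'E'
from to import *
c=np.array([.636,-.098]);a0=np.radians(161.4)
s=bot.read_state(); p=np.array(s['position'][:2]); d0=c+.19*np.array([np.cos(a0),np.sin(a0)])
off=p-d0; tg=np.array([-np.sin(a0),np.cos(a0)]); print('offset along tangent',off@tg,'radial',off@np.array([np.cos(a0),np.sin(a0)]))
for al in np.arange(0,.56,.05):
    a=a0+al; e=np.array([np.cos(a),np.sin(a)]);t=np.array([-e[1],e[0]]); w=c+.19*e+.022*t
    print(round(al,3),w.round(4),rel([*w,.1935]))
E
```

```text
3.3 [ 0.4511 -0.0479  0.194 ] [[-0.064, -0.998, 0.001], [-0.998, 0.064, -0.0], [0.0, -0.001, -1.0]] [-1.6  0.   9.3] 0.0070687054162082074 yaw -93.68925801235785
offset along tangent 0.011497349138244288 radial 0.0012004977833051768
0.0 [ 0.4489 -0.0582] [1.05 0.15 0.05]
0.05 [ 0.4472 -0.0676] [2.   0.27 0.05]
0.1 [ 0.4459 -0.0771] [2.95 0.34 0.05]
0.15 [ 0.4451 -0.0867] [3.91 0.35 0.05]
0.2 [ 0.4447 -0.0962] [4.86 0.33 0.05]
0.25 [ 0.4449 -0.1058] [5.81 0.25 0.05]
0.3 [ 0.4455 -0.1153] [6.76 0.13 0.05]
0.35 [ 0.4466 -0.1248] [ 7.7  -0.05  0.05]
0.4 [ 0.4482 -0.1342] [ 8.63 -0.26  0.05]
0.45 [ 0.4502 -0.1436] [ 9.55 -0.53  0.05]
0.5 [ 0.4528 -0.1528] [10.46 -0.84  0.05]
0.55 [ 0.4557 -0.1619] [11.35 -1.19  0.05]
```

Request:
arm_command(
  targets=[
    {"rot":[0,0,0],"offset":[0.5,0.08,0.05],"gripper":1},
    {"rot":[0,0,0],"offset":[1.05,0.15,0.05],"gripper":1},
    {"rot":[0,0,0],"offset":[1.5,0.2,0.05],"gripper":1},
    {"rot":[0,0,0],"offset":[2.0,0.27,0.05],"gripper":1},
    {"rot":[0,0,0],"offset":[2.0,0.27,0.05],"gripper":1},
  ],
)

```text
time_s: 3.8
position: [0.4472, -0.0682, 0.1938]
tcp_rot: [[-0.064, -0.998, 0.001], [-0.998, 0.064, -0.001], [0.001, -0.001, -1.0]]
force: [-1.6, -0.9, 9.9]
opening: 0.006
```

Request:
arm_command(
  targets=[
    {"rot":[0,0,0],"offset":[0.5,0.04,0],"gripper":1},
    {"rot":[0,0,0],"offset":[1.0,0.07,0],"gripper":1},
    {"rot":[0,0,0],"offset":[1.5,0.08,0],"gripper":1},
    {"rot":[0,0,0],"offset":[2.0,0.08,0],"gripper":1},
    {"rot":[0,0,0],"offset":[2.0,0.08,0],"gripper":1},
  ],
)

```text
time_s: 4.3
position: [0.4453, -0.0882, 0.1939]
tcp_rot: [[-0.064, -0.998, 0.002], [-0.998, 0.064, -0.001], [0.001, -0.002, -1.0]]
force: [-1.9, -0.6, 9.2]
opening: 0.003
```

```bash
python3 to.py; python3 - <<'E'
from h import *
t=cap('top'); s=cap('side')
a=t[0][130:250,280:420,::-1];b=s[0][130:250,290:430,::-1]
cv2.imwrite('pics/c4.png',cv2.resize(np.hstack([a,b]),None,fx=2.8,fy=2.8,interpolation=cv2.INTER_CUBIC))
E
```

```text
4.3 [ 0.4453 -0.0882  0.1939] [[-0.064, -0.998, 0.002], [-0.998, 0.064, -0.001], [0.001, -0.002, -1.0]] [-1.9 -0.6  9.2] 0.0027350308857614393 yaw -93.68519329192743
```

View pics/c4.png

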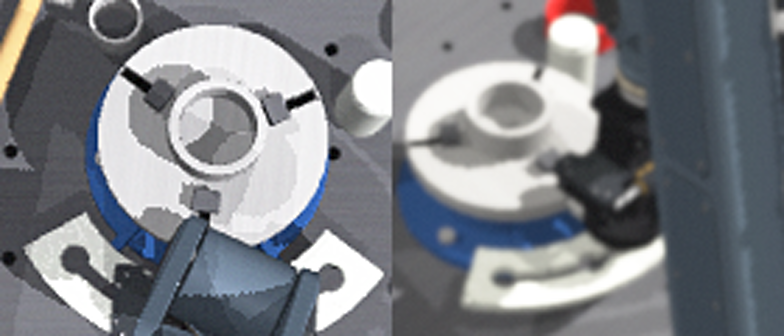

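The table has turned: its slots and blocks are rotated about 11° in the top view, carried round by the fingertips. I'll push a bit further while pressed, then lift the tip to rim height and measure the angle from the table's radial slots.

Request:
arm_command(
  targets=[
    {"rot":[0,0,0],"offset":[0.5,0.0,0],"gripper":1},
    {"rot":[0,0,0],"offset":[1.0,-0.03,0],"gripper":1},
    {"rot":[0,0,0],"offset":[1.5,-0.06,0],"gripper":1},
    {"rot":[0,0,0],"offset":[1.5,-0.06,0],"gripper":1},
    {"rot":[0,0,0],"offset":[1.5,-0.06,-0.5],"gripper":1},
    {"rot":[0,0,0],"offset":[1.5,-0.06,-0.9],"gripper":1},
    {"rot":[0,0,0],"offset":[1.5,-0.06,-0.9],"gripper":1},
  ],
)

```text
time_s: 5.1
position: [0.4446, -0.1025, 0.2022]
tcp_rot: [[-0.064, -0.998, 0.001], [-0.998, 0.064, -0.0], [0.0, -0.001, -1.0]]
force: [-0.7, -0.2, 0.1]
opening: 0.009
```

```bash
cat > ang.py <<'E'
from h import *
C=np.array([.636,-.098,.105])
def darkang(c):
    g=c[0].max(2) if c[0].ndim==3 else c[0]
    a=np.radians(np.arange(-150,110,.5)); rs=np.linspace(.085,.112,10)   # sectors away from the robot arm
    P=np.array([[C+[r*np.cos(x),r*np.sin(x),0] for r in rs] for x in a]).reshape(-1,3)
    uv=proj(c,P).astype(np.float32).reshape(len(a),-1,2)
    v=cv2.remap(g,uv[:,:,0],uv[:,:,1],cv2.INTER_LINEAR).mean(1); d=np.degrees(a); out=[]
    w=np.clip(75-v,0,None)
    n,l=cv2.connectedComponents((w>0).astype(np.uint8)[None])
    return [(round(float((d*w)[l[0]==i].sum()/w[l[0]==i].sum()),1),round(float(w[l[0]==i].sum()))) for i in range(1,n)]
if __name__=='__main__':
    t=cap('top'); im=t[0].copy()*0
    im[120:270,280:440]=cv2.resize(cv2.imread('pics/top2.png'),(160,150),interpolation=cv2.INTER_AREA)[:,:,::-1]
    print('start',darkang((im,)+t[1:])); print('now',darkang(t))
E
python3 ang.py; python3 to.py
```

```text
start [(-78.1, 478), (41.8, 458)]
now [(-61.7, 457), (57.9, 530)]
5.15 [ 0.4444 -0.1024  0.2019] [[-0.064, -0.998, 0.0], [-0.998, 0.064, -0.0], [0.0, -0.0, -1.0]] [-0.4 -0.1 -0.4] 0.0032094729865855 yaw -93.68781976279529
```

The table stands at 16.25° (0.284 rad), past the 0.16 rad point, and the tip carries no load. Next I push on the rim only, slowly, to about 0.45 rad.

Request:
arm_command(
  targets=[
    {"rot":[0,0,0],"offset":[0.6,-0.09,-0.1],"gripper":1},
    {"rot":[0,0,0],"offset":[1.2,-0.18,-0.1],"gripper":1},
    {"rot":[0,0,0],"offset":[1.7,-0.27,-0.1],"gripper":1},
    {"rot":[0,0,0],"offset":[2.2,-0.37,-0.1],"gripper":1},
    {"rot":[0,0,0],"offset":[2.7,-0.48,-0.1],"gripper":1},
    {"rot":[0,0,0],"offset":[3.15,-0.58,-0.1],"gripper":1},
    {"rot":[0,0,0],"offset":[3.6,-0.71,-0.1],"gripper":1},
    {"rot":[0,0,0],"offset":[3.6,-0.71,-0.1],"gripper":1},
  ],
)

```text
time_s: 5.95
position: [0.4494, -0.1382, 0.2025]
tcp_rot: [[-0.066, -0.998, 0.0], [-0.998, 0.066, 0.003], [-0.003, 0.0, -1.0]]
force: [2.0, 5.3, 0.3]
opening: 0.004
```

```bash
python3 ang.py; python3 to.py
```

```text
start [(-78.1, 478), (41.8, 458)]
now [(-55.2, 457), (64.2, 534)]
6.0 [ 0.4493 -0.1382  0.2025] [[-0.066, -0.998, 0.0], [-0.998, 0.066, 0.003], [-0.003, 0.0, -1.0]] [1.9 4.3 0.6] 0.006209954951222201 yaw -93.78098066969183
```

Request:
arm_command(
  targets=[
    {"rot":[0,0,0],"offset":[0.4,-0.12,0],"gripper":1},
    {"rot":[0,0,0],"offset":[0.8,-0.24,0],"gripper":1},
    {"rot":[0,0,0],"offset":[1.2,-0.37,0],"gripper":1},
    {"rot":[0,0,0],"offset":[1.6,-0.52,0],"gripper":1},
    {"rot":[0,0,0],"offset":[1.8,-0.59,0],"gripper":1},
    {"rot":[0,0,0],"offset":[1.8,-0.59,0],"gripper":1},
  ],
)

```text
time_s: 6.6
position: [0.4543, -0.1562, 0.2026]
tcp_rot: [[-0.066, -0.998, 0.001], [-0.998, 0.066, 0.003], [-0.003, -0.0, -1.0]]
force: [1.9, 5.2, 2.3]
opening: 0.001
```

```bash
python3 ang.py; python3 to.py
```

```text
start [(-78.1, 478), (41.8, 458)]
now [(-49.2, 483), (69.8, 548)]
6.65 [ 0.4542 -0.1563  0.2026] [[-0.066, -0.998, 0.001], [-0.998, 0.066, 0.003], [-0.003, -0.0, -1.0]] [3.  4.7 3.4] 0.0007267132953096005 yaw -93.78238950133546
```

It is now at 28.5°. The last few millimetres go in 1 mm steps.

Request:
arm_command(
  targets=[
    {"rot":[0,0,0],"offset":[0.1,-0.04,0],"gripper":1},
    {"rot":[0,0,0],"offset":[0.2,-0.07,0],"gripper":1},
    {"rot":[0,0,0],"offset":[0.3,-0.11,0],"gripper":1},
    {"rot":[0,0,0],"offset":[0.3,-0.11,0],"gripper":1},
  ],
)

```text
time_s: 7.05
position: [0.4555, -0.1608, 0.2035]
tcp_rot: [[-0.065, -0.998, 0.002], [-0.998, 0.065, -0.0], [0.0, -0.002, -1.0]]
force: [0.6, 2.0, 7.6]
opening: 0.005
```

```bash
python3 ang.py; python3 to.py
```

```text
start [(-78.1, 478), (41.8, 458)]
now [(-47.6, 466), (71.4, 545)]
7.1 [ 0.4555 -0.1608  0.2035] [[-0.065, -0.998, 0.002], [-0.998, 0.065, -0.0], [0.0, -0.002, -1.0]] [0.9 3.3 7.4] 0.007994994090020888 yaw -93.7117812269136
```

The force went to 7.5 N upward: the plunger sprang up against the tip at about 30°. I lift straight up.

Request:
arm_command(
  targets=[
    {"rot":[0,0,0],"offset":[0,0,-0.5],"gripper":1},
    {"rot":[0,0,0],"offset":[0,0,-1.0],"gripper":1},
    {"rot":[0,0,0],"offset":[0,0,-3.0],"gripper":1},
    {"rot":[0,0,0],"offset":[0,0,-6.0],"gripper":1},
    {"rot":[0,0,0],"offset":[0,0,-10.0],"gripper":1},
    {"rot":[0,0,0],"offset":[0,0,-10.0],"gripper":1},
  ],
)

```text
time_s: 7.7
position: [0.4572, -0.1622, 0.3072]
tcp_rot: [[-0.065, -0.998, 0.009], [-0.998, 0.065, -0.006], [0.006, -0.01, -1.0]]
force: [0.5, -0.1, 0.2]
opening: 0.003
```

Request:
arm_command(
  targets=[
    {"rot":[0,0,0],"offset":[5,0,0],"gripper":1},
    {"rot":[0,0,0],"offset":[10,0,0],"gripper":1},
    {"rot":[0,0,0],"offset":[15,0,0],"gripper":1},
    {"rot":[0,0,0],"offset":[20,0,0],"gripper":1},
    {"rot":[0,0,0],"offset":[25,0,0],"gripper":1},
    {"rot":[0,0,0],"offset":[30,0,0],"gripper":1},
    {"rot":[0,0,0],"offset":[30,0,0],"gripper":1},
    {"rot":[0,0,0],"offset":[30,0,0],"gripper":1},
  ],
)

```text
time_s: 8.5
position: [0.4344, -0.4606, 0.3011]
tcp_rot: [[-0.067, -0.998, -0.001], [-0.998, 0.067, 0.002], [-0.002, 0.002, -1.0]]
force: [-0.3, 0.3, 0.4]
opening: 0.005
```

```bash
python3 ang.py; python3 to.py; python3 - <<'E'
from meas import *
t=cap('top'); s=cap('side')
q=np.array([.450,-.135,.138]); pt,ps=proj(t,[q])[0],proj(s,[q])[0]; print(pt,ps)
cs=[]
for c,p in((t,pt),(s,ps)):
    blk=((c[0].max(2)<60)*255).astype(np.uint8); cn=blob(c,blk,p,24); x,y,w,h=cv2.boundingRect(cn); print(cv2.boundingRect(cn)); cs.append((x+(w-1)/2,y+(h-1)/2)); print(cs[-1],circ(c,cn,.150)[:2])
o1,d1=ray(t,cs[0]);o2,d2=ray(s,cs[1]);k=np.linalg.lstsq(np.c_[d1,-d2],o2-o1,rcond=None)[0];print(o1+d1*k[0],o2+d2*k[1])
a=t[0][110:270,270:430,::-1];b=s[0][110:270,290:450,::-1]
cv2.imwrite('pics/c5.png',cv2.resize(np.hstack([a,b]),None,fx=2.5,fy=2.5,interpolation=cv2.INTER_CUBIC))
E
```

```text
start [(-78.1, 478), (41.8, 458)]
now [(-47.6, 448), (71.4, 580)]
8.55 [ 0.4347 -0.4592  0.3014] [[-0.065, -0.998, -0.002], [-0.998, 0.065, 0.003], [-0.003, 0.002, -1.0]] [ 0.   0.6 -0.4] 0.006047693418970118 yaw -93.75074201481605
[370.73185166 241.78545211] [385.3621916  192.29255877]
(355, 232, 31, 25)
(370.0, 244.0) (array([ 0.44857176, -0.13384656]), np.float64(0.03441361054515072))
(372, 182, 26, 23)
(384.5, 193.0) (array([ 0.44601313, -0.12279455]), np.float64(0.042819074270874724))
[ 0.44370092 -0.13273383  0.13975341] [ 0.44915974 -0.12939467  0.1398039 ]
```

View pics/c5.png

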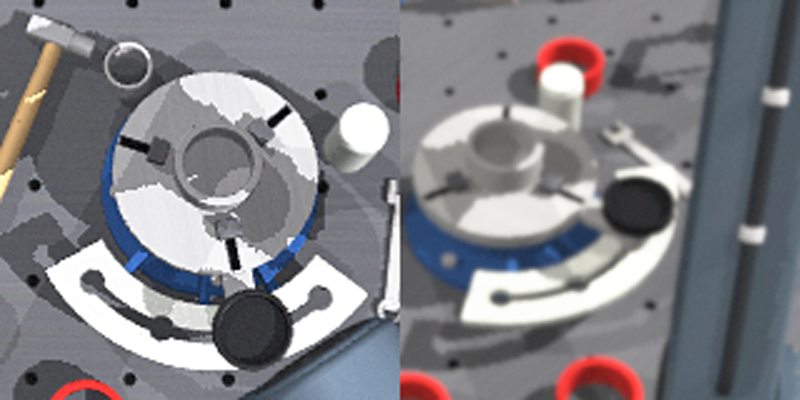

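The final picture shows the dish at (370.8,241.2) in the top view and (384.8,192.4) in the side view. For a plunger fully up over the next hole I predict (370.7,241.8) and (385.4,192.3). The table turned 30.0° on average, the present hole lies open, and the ring is still between its blocks. I hand the job in.

```bash
python3 -c "
from rig import ticket; print(ticket.hand_in())"
```

```text
the job is handed in; nothing more can be done
None
```

The table is turned to the next hole anticlockwise and the plunger has sprung up and locked there, as far as the pictures show. I handed the job in at about 8.7 s.

**What I did:** With the gripper shut, I pressed the plunger about 14 mm down (about 9–10 N) and turned the table to 0.28 rad. I then lifted the tip off the floor and pushed only on the rim. Near 30° the plunger sprang up against the tip (about 7.5 N), and I lifted clear.

**Last checks:**
- **Table angle:** the two visible table slots turned 30.5° and 29.6°, an average of 30.0°.
- **Dish position:** the centre, read from the last picture, is within 1 pixel in both views of where a plunger fully up over the next hole should be.
- **Surroundings:** the ring still lies between its blocks. The nearby tube, can and hammer look unmoved; I did not measure them or look again at the brush and bar.
- **Robot:** it finished about 0.3 m away and 0.3 m up, with no force on the tool.

**One check disagreed:** the automatic mask for the dish was cut short by shadow and highlight, so its two-view rays missed each other by about 6 mm. It still gave a height of 0.140 m against the 0.138 m expected. For the position I relied on the centres read from the picture.

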